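# Move a lattice panel from the drying rail to the finishing stand

### The job

Take the six-sided wooden lattice panel off its headed stud on the drying rail (slide it up until the stud's head is in the wide end of the keyhole, then draw it off) and hang it by the same keyhole on the empty stud of the dark single-stud finishing stand, let down until the stud is at the narrow end of the slot, hanging straight and left by itself. Do not force the panel against the rail or the stand, and leave the two other panels and the things on the bench where they are.

Things in the scene. Friction and masses are not known exactly. Their poses are not given: they have to be found in the camera images.
- hex: panel to move: upright six-sided wooden lattice, 150 mm tall, 14 mm thick; flat top and bottom edges 60 mm long, sides bulge to a corner at mid-height (96 mm wide). Origin at its middle; x through its thickness, towards the rail; y along its width; z up. Top bar of the frame 14 x 14 mm in section, centre line 68 mm above the origin. Same from front and back. About 0.18 kg
- hex_hole (a point): centre of the keyhole's wide end, a 24 mm hole 8 mm below the six-sided panel's middle, in an 8 mm thick metal plate at mid-thickness. Axes as the panel's
- hex_slot (a point): where the stud's axis lies in the six-sided panel's keyhole when hung: near the closed top of the 10 mm wide slot that runs straight up from the wide end, 22 mm above the panel's middle and 30 mm above the centre of the wide end. Axes as the panel's
- stand_stud (a point): empty stud of the stand: middle of its neck, on its axis, 125 mm above the bench. x along the stud from head to post (roughly towards the robot), z up. From the tip: head 16 mm diameter, 5 mm thick; neck 8 mm diameter, 11 mm long; collar 28 mm diameter, 4 mm thick; shank 26 mm long to the post. The head's front is 10.5 mm before this point, the collar 5.5 mm behind it
- stand: dark wooden finishing stand, fixed, with one stud. Origin on the bench under the middle of its post's front face; x away from the stud. Post 45 mm wide, 140 mm tall (15 mm above the stud's axis); base 120 mm wide, 16 mm high, from 20 mm before the origin to 110 mm behind it
- rail: drying rail, fixed: level wooden bar 400 mm long, its top 140 mm above the bench, on two feet, with three studs like the stand's, 122 mm apart, 125 mm above the bench, pointing to its -x (away from the robot). Origin on the bench under the middle of the bar's front face; y along the bar. Necks' middles 35.5 mm before that face. Three panels hang on it in any order, 26 mm between neighbours
- rect: bystander: the rectangular lattice panel, 96 x 150 x 14 mm, hung on the rail; origin at its middle. Same keyhole
- taper: bystander: the tapered lattice panel (96 mm wide at the top, narrow at the bottom), 150 mm tall, hung on the rail; origin at its middle. Same keyhole
- shade: bystander: round lattice lampshade standing on the bench before the rail, 100 mm diameter, 110 mm high; origin at the centre of its underside
- glue: bystander: white glue bottle, 56 mm diameter, 130 mm high, standing before and to one side of the stand; origin at the centre of its underside
- clamp: bystander: black spring clamp lying on the bench before the stand, 115 mm long along its x, 60 mm wide, 23 mm high; origin at the centre of its underside
Mind the look-alikes: they are no part of the job. What is shaped like the hex but green is not meant.

How it is judged:
By the outcome, as a careful person would: the job done as asked, in the order asked, and still so for the second after the job is handed in, with the robot touching nothing.
It also fails if it takes over 43 s, if anything falls off the work surface, if the arm or the gripper's body presses on something with over 40 N, if the wrist force passes 120 N, or if a joint passes its speed limit or range.

### The arm

A 6-joint arm with a two-finger parallel gripper is mounted at the origin on the work surface. World frame = base frame: x ahead of the robot, y to its left, z up, the work surface at z = 0. Lengths are in m, angles in rad, forces in N, time in s.
With the tool pointing down it reaches from about 0.25 to 0.775 m from the base axis. Payload 4 kg.
Tool frame: the origin (TCP) lies midway between the tips of the shut fingers; the grasp point (between the pads) lies 19 mm behind it (robot.grasp_offset is the distance from the TCP to the grasp point, in m); z points along the fingers, y is the direction in which the jaws open and shut (so a half turn about z gives the same grasp; the last joint's range is limited). The gripper opens to 94 mm and grips with 3 to 60 N. Pads are 16 mm wide; open, the fingers measure 119 mm over their backs; the gripper's body (75 mm by 177 mm) begins 78 mm behind the grasp point.
Start: joints at [1.244, 0.087, 1.371, -0, 1.684, -0.103], TCP at [0.122, 0.536, 0.206] pointing down, gripper open.
Joint ranges: [-3.1, 3.1], [-0.76, 2.03], [0.27, 2.55], [-1.08, 4.22], [0.17, 2.65], [-2.57, 2.57]. Speed limits (rad/s): [2.79, 2.79, 3.14, 3.14, 3.14, 3.14].

### API

Orientations are given as [roll, pitch, yaw] about the fixed x, y, z axes, in that order (R = Rz(yaw) Ry(pitch) Rx(roll)).
In Python, from bench import status, viewer, order, robot gives the robot as it stands. The module is installed in compiled form; this text tells all that it offers.
- The arm moves only by the tool move_arm, never from a script. Its argument "targets" is a list of rows, each a list of 3 entries, a list of its own where there are three numbers: the shift along the tool's x, y, z in mm, then the turn, a rotation vector about the tool's x, y, z in degrees, then the opening, from -1 (shut) to 1 (fully open). A call has 1 to 20 rows; each row is the pose to reach, as a shift and turn from the pose commanded when the call began, along the tool's axes at that moment; what a row does not reach only later rows make up. A row lasts 1/8 s, in which the tool goes at most 62.5 mm and 10.7 degrees, less where a joint would pass 70% of its speed; a pose out of reach is approached as far as the arm can. A call with a gripper value outside its range is refused whole. The fingers move at their own pace and stop on an object; the grip force is fixed at half the most. Time passes only in rows, so rows that repeat a pose let the fingers close. It gives the time, the measured TCP pose, the force and the opening at its end, in the units of the state.
- status.get_obs(): the state, without advancing time (a new reading comes with each control period).
- viewer.snapshot(name): name is "side" or "top"; returns the picture (480x640x3 uint8, red, green, blue); there is no depth.
- viewer.camera_model(name): a dict with "K" (3x3 intrinsics, pixels), "D" ([k1, k2, p1, p2, k3] as OpenCV has them; the pictures are not rectified), "xyz" and "attitude" of the camera in the world. Camera axes: x right, y up, looking along -z (the intrinsics and any distortion apply to the point x, -y, -z); pixel columns grow to the right and rows downward; lengths in m; the calibration is good to about 2 mm. A picture is of the moment at which its call begins. camera_model takes no time and is no camera call.
- order.close_job(): hands the job in, once; it reports no verdict.
The state is a dict: "time": time; "joint_positions": joint angles; "qvel": joint speeds; "joint_torque": joint torques, N m; "tool_pos": TCP position; "ee_rot": TCP orientation; "wrist_force": force on the tool from outside, world axes, zero at the start; "wrist_torque": the same for the moment, N m; "width": finger opening in m.
Only numpy, scipy, OpenCV 4.12 (cv2) and the standard library are available. Lean on these libraries where they do the work, as an engineer would, in place of code of your own. Each camera call takes 0.05 s, during which the arm holds its last target. There are 200 camera calls.

## Working session

There is one attempt and no reset: what is moved stays moved. The work goes in short steps, Python scripts to look and compute and a tool call to move; the robot and the scene stay as the last step left them, time stands still between calls to the robot, and variables do not carry over. Pictures are saved under pics/ and viewed, about 8 in all and at most 12, crops included, and the job is handed in when it is done.

Besides the shell and the picture viewer there is one more tool, called after "Call:" by a JSON object that holds its "fn" and its "kwargs", one argument or row to a line. move_arm: Moves the arm, as the interface text tells. Its arguments: {"type":"object","properties":{"targets":{"type":"array"}},"required":["targets"]}

```bash
mkdir -p pics
cat > h.py <<'E'
import numpy as np, cv2
from bench import status, viewer, order, robot
from scipy.spatial.transform import Rotation as R
def cam(n):
    c=viewer.camera_model(n); K=np.array(c["K"],float);D=np.array(c["D"],float)
    a=np.array(c["attitude"],float)
    M=a if a.shape==(3,3) else R.from_euler('xyz',a).as_matrix()
    return K,D,np.array(c["xyz"],float),M
def ray(n,uv):
    K,D,p,M=cam(n)
    q=cv2.undistortPoints(np.array(uv,float).reshape(-1,1,2),K,D).reshape(-1,2)
    d=np.c_[q[:,0],-q[:,1],-np.ones(len(q))]@M.T
    return p,d/np.linalg.norm(d,axis=1,keepdims=True)
def onplane(n,uv,z):
    p,d=ray(n,uv); return p+d*((z-p[2])/d[:,2])[:,None]
def proj(n,X):
    K,D,p,M=cam(n); X=np.atleast_2d(np.array(X,float))
    q=(X-p)@M; q=q*[1,-1,-1]
    return cv2.projectPoints(q,np.zeros(3),np.zeros(3),K,D)[0].reshape(-1,2)
def tri(u1,n1,u2,n2):
    p,d=ray(n1,[u1]);q,e=ray(n2,[u2]);d=d[0];e=e[0]
    t=np.linalg.lstsq(np.c_[d,-e],q-p,rcond=None)[0]
    a=p+d*t[0];b=q+e*t[1]; return (a+b)/2,np.linalg.norm(a-b)
E
python3 - <<'E'
from h import *
print(status.get_obs())
for n in("side","top"):
    print(viewer.camera_model(n)); cv2.imwrite(f"pics/{n}0.png",viewer.snapshot(n)[:,:,::-1])
E
```

```text
{'time': 0.0, 'joint_positions': array([ 1.24389075e+00,  8.79452895e-02,  1.37218732e+00, -3.71828138e-05,
        1.68357824e+00, -1.03107606e-01]), 'qvel': array([ 3.72077742e-05,  1.00514814e-03,  2.73186205e-04,  2.66242934e-04,
        1.20316614e-03, -5.47562464e-05]), 'joint_torque': array([ 2.15190698e-04, -3.40164328e+01, -3.02431297e+01,  7.18736742e-02,
        3.27669620e-02, -1.59049328e-04]), 'tool_pos': array([0.12191711, 0.53578317, 0.20434342]), 'ee_rot': array([-3.13948190e+00, -1.81256229e-04,  2.91779035e+00]), 'wrist_force': array([-0.46891872, -0.94357941, -0.4707273 ]), 'wrist_torque': array([0.05030264, 0.02021636, 0.03092492]), 'width': 0.09399728042064903}
{'K': array([[580.40501477,   0.        , 311.92730118],
       [  0.        , 580.40501477, 245.51949533],
       [  0.        ,   0.        ,   1.        ]]), 'D': array([-0.12198288,  0.        ,  0.        ,  0.        ,  0.        ]), 'xyz': array([ 0.26990807, -0.87618444,  0.99013006]), 'attitude': array([ 0.84061219, -0.00203372, -0.28429351])}
{'K': array([[542.96981966,   0.        , 329.94740155],
       [  0.        , 542.96981966, 241.07228376],
       [  0.        ,   0.        ,   1.        ]]), 'D': array([-0.03318156,  0.        ,  0.        ,  0.        ,  0.        ]), 'xyz': array([0.37381467, 0.05902752, 1.24099995]), 'attitude': array([ 0.1607373 , -0.00266837, -1.57015748])}
```

View pics/side0.png

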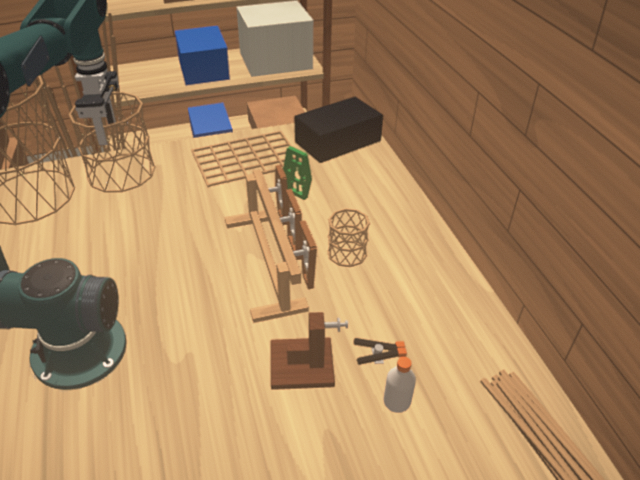

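View pics/top0.png

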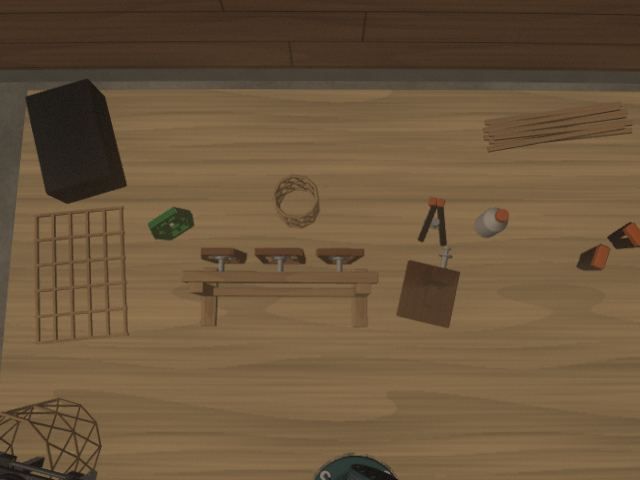

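Side view: robot left, rail with three panels (~(290,220)), stand at (315,345), stud at (335,325), clamp (380,350), glue (400,385), green decoy (297,172). Top view: panels at (223,255), (280,255), (340,255); stud at (446,255). I need enlarged crops to tell the hex apart.

Run:
```python
import cv2,numpy as np
t=cv2.imread("pics/top0.png");s=cv2.imread("pics/side0.png")
a=cv2.resize(t[235:335,180:380],(800,400),interpolation=cv2.INTER_CUBIC)
b=cv2.resize(s[160:300,240:380],(600,600),interpolation=cv2.INTER_CUBIC)
cv2.imwrite("pics/ta.png",np.clip(a*1.6,0,255)); cv2.imwrite("pics/sa.png",b)
```

```text
[ WARN:0@0.094] global loadsave.cpp:1063 imwrite_ Unsupported depth image for selected encoder is fallbacked to CV_8U.
```

View pics/ta.png

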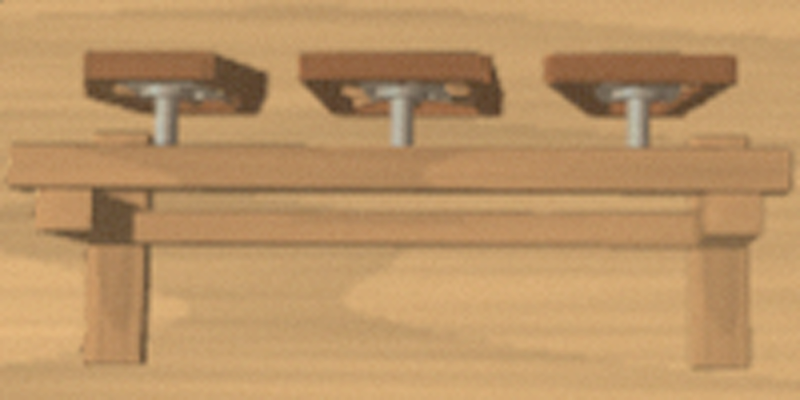

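View pics/sa.png

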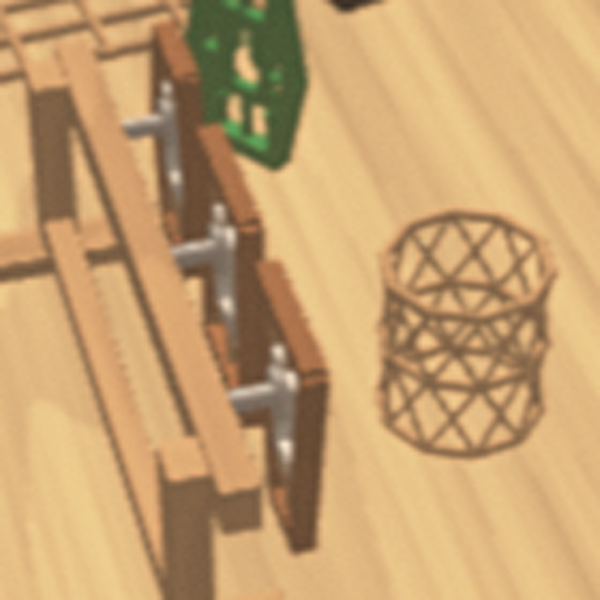

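Crops: in the top view the leftmost panel has a short top edge (crop 85–215 → 32 px ≈ 62 mm) and sides bulging below, so it is the hex; the middle one is the rect and the right one the taper. Next the stand close-up.

Run:
```python
from h import *
t=cv2.imread("pics/top0.png");s=cv2.imread("pics/side0.png")
a=cv2.resize(t[190:340,390:520],(520,600),interpolation=cv2.INTER_CUBIC)
a=np.clip(a.astype(float)*1.7,0,255).astype(np.uint8)
b=cv2.resize(s[305:395,265:355],(270,270),interpolation=cv2.INTER_CUBIC)
c=np.zeros((600,800,3),np.uint8);c[:,:520]=a;c[:270,525:795]=b
cv2.imwrite("pics/st.png",c)
f=lambda x,y:(180+x/4,235+y/4)
print("hex top corners",onplane("top",[f(86,53),f(214,53),f(214,81),f(86,81)],.178).round(4))
print("rect top",onplane("top",[f(301,54),f(490,54),f(490,82)],.178).round(4))
print("bar front edge",onplane("top",[f(14,146),f(790,150)],.14).round(4))
print("studs at bar",onplane("top",[f(166,144),f(401,145),f(637,147)],.129).round(4))
```

```text
hex top corners [[0.5315 0.3108 0.178 ]
 [0.5316 0.2473 0.178 ]
 [0.5176 0.2469 0.178 ]
 [0.5175 0.3103 0.178 ]]
rect top [[0.5311 0.2042 0.178 ]
 [0.5312 0.1106 0.178 ]
 [0.5172 0.1105 0.178 ]]
bar front edge [[ 0.4891  0.3548  0.14  ]
 [ 0.4876 -0.0407  0.14  ]]
studs at bar [[0.4915 0.2793 0.129 ]
 [0.4911 0.1583 0.129 ]
 [0.4902 0.037  0.129 ]]
```

View pics/st.png

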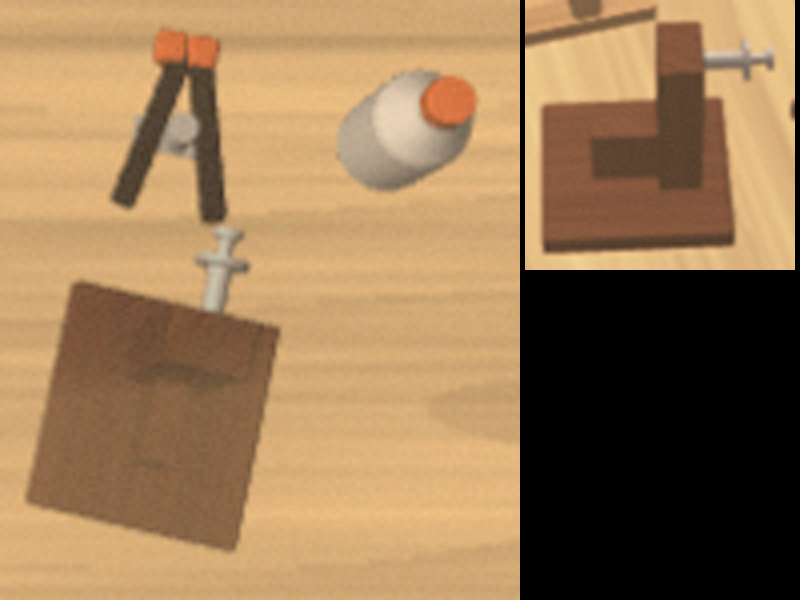

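The stand view shows the stud at crop (212,310)→(230,232), collar (221,265), post top at about (210,335), cap of glue at (448,100), clamp jaws' near tips at (125,205)/(213,218).

Run:
```python
from h import *
f=lambda x,y:(390+x/4,190+y/4)
g=lambda x,y:(265+(x-525)/3,305+y/3)
S=onplane("top",[f(229,236),f(221,265),f(213,308)],.125);print("head,collar,shank",S.round(4))
print("head tri",tri(f(229,236),"top",g(769,58),"side"));print("collar tri",tri(f(221,265),"top",g(746,60),"side"))
B=onplane("top",[f(75,283),f(280,328),f(237,550),f(28,503)],.016);print("base",B.round(4))
for i in range(4):
    d=B[(i+1)%4]-B[i];print(np.linalg.norm(d).round(4),np.degrees(np.arctan2(d[1],d[0])).round(2))
d=S[2]-S[0];print("stud ang",np.degrees(np.arctan2(d[1],d[0])),np.linalg.norm(d))
m=(B[0]+B[1])/2;ax=(B[3]+B[2]-B[0]-B[1]);ax/=np.linalg.norm(ax)
print("axis",ax,np.degrees(np.arctan2(ax[1],ax[0])),"neck from base",m+ax*.02-ax*.0355)
print("glue cap, clamp", onplane("top",[f(448,97)],.13),onplane("top",[f(172,32),f(215,35),f(125,205),f(213,220)],.015).round(4))
o=status.get_obs();print(R.from_euler('xyz',o['ee_rot']).as_matrix().round(3))
```

```text
head,collar,shank [[ 0.5383 -0.188   0.125 ]
 [ 0.5231 -0.1834  0.125 ]
 [ 0.5006 -0.1785  0.125 ]]
head tri (array([ 0.54032095, -0.18842076,  0.12512367]), np.float64(0.004082780129768454))
collar tri (array([ 0.52571256, -0.18422513,  0.1231361 ]), np.float64(0.0047881633147159285))
base [[ 0.5273 -0.1234  0.016 ]
 [ 0.5016 -0.2395  0.016 ]
 [ 0.3771 -0.2108  0.016 ]
 [ 0.4032 -0.0944  0.016 ]]
0.1189 -102.47
0.1278 167.06
0.1194 77.35
0.1274 -13.18
stud ang 165.73834139694173 0.03887386045010673
axis [-0.9741337   0.22597242  0.        ] 166.93993333829485 neck from base [ 0.52954192 -0.18493789  0.016     ]
glue cap, clamp [[ 0.61136425 -0.30487353  0.13      ]] [[ 0.6742 -0.1833  0.015 ]
 [ 0.6724 -0.2083  0.015 ]
 [ 0.5724 -0.1532  0.015 ]
 [ 0.5638 -0.2035  0.015 ]]
[[-0.975  0.222 -0.001]
 [ 0.222  0.975 -0.002]
 [ 0.    -0.002 -1.   ]]
```

Hex centre at about (0.5245, 0.279), rail square to the world; stand neck at about (0.530, −0.185), stud head pointing along (0.974, −0.226), i.e. −13.1°. Sizes agree (top edge 63 mm, base 119×127 mm, stud spacing 121 mm). Lift, go over, and hover above the hex.

Call:
{"fn": "move_arm", "kwargs": {
  "targets": [
    [[0,0,-50],[0,0,0],0],
    [[0,0,-100],[0,0,0],0],
    [[0,0,-150],[0,0,0],0],
    [[0,0,-190],[0,0,0],0],
    [[-45,-16,-190],[0,0,8],0],
    [[-90,-32,-190],[0,0,16],0],
    [[-135,-48,-190],[0,0,24],0],
    [[-180,-64,-190],[0,0,32],0],
    [[-225,-80,-190],[0,0,40],0],
    [[-270,-96,-190],[0,0,48],0],
    [[-315,-112,-180],[0,0,56],0],
    [[-360,-128,-150],[0,0,64],0],
    [[-405,-144,-110],[0,0,72],0],
    [[-430,-154,-70],[0,0,77.2],0],
    [[-449.5,-161,-45],[0,0,77.2],0],
    [[-449.5,-161,-45],[0,0,77.2],0],
    [[-449.5,-161,-45],[0,0,77.2],0]
  ]
}}

```text
time: 2.22
tool_pos: [0.5244, 0.2801, 0.2517]
ee_rot: [3.141, -0.001, 1.571]
wrist_force: [0.3, 0.5, -0.0]
width: 0.0471
```

Run:
```python
from h import *
o=status.get_obs();print(o['time'],o['tool_pos'],np.degrees(o['ee_rot']),o['width'],o['wrist_force'])
t=viewer.snapshot("top")[:,:,::-1];s=viewer.snapshot("side")[:,:,::-1]
a=cv2.resize(t[200:320,150:350],(500,300),interpolation=cv2.INTER_CUBIC)
b=cv2.resize(s[70:250,200:360],(534,600),interpolation=cv2.INTER_CUBIC)
c=np.zeros((600,800,3),np.uint8);c[:300,:400]=a[:,:400];c[:,400:]=b[:,:400]
cv2.imwrite("pics/h1.png",c)
```

```text
2.225 [0.52444393 0.28014138 0.25167972] [ 1.79945835e+02 -5.70347521e-02  9.00058651e+01] 0.04705296652281347 [ 0.26989566  0.50000091 -0.00818506]
```

View pics/h1.png

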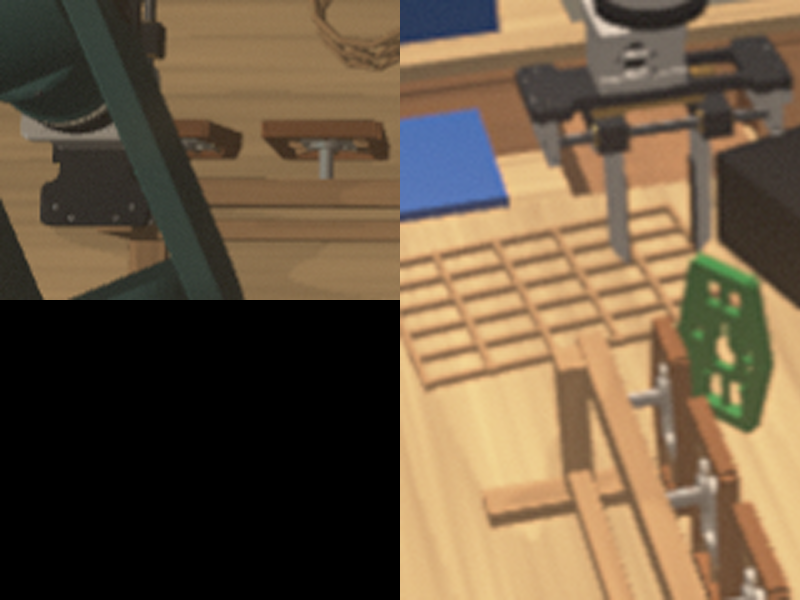

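The view shows the open jaws (crop (620,240)/(700,240)) straddling the hex's thickness above it, nothing in the way. Descend and close.

Call:
{"fn": "move_arm", "kwargs": {
  "targets": [
    [[-1,0,20],[0,0,0],0],
    [[-1,0,45],[0,0,0],0],
    [[-1,0,65],[0,0,0],0],
    [[-1,0,80],[0,0,0],0],
    [[-1,0,90],[0,0,0],0],
    [[-1,0,97],[0,0,0],0],
    [[-1,0,97],[0,0,0],0],
    [[-1,0,97],[0,0,0],-0.4],
    [[-1,0,97],[0,0,0],-0.6],
    [[-1,0,97],[0,0,0],-0.8],
    [[-1,0,97],[0,0,0],-1],
    [[-1,0,97],[0,0,0],-1],
    [[-1,0,97],[0,0,0],-1],
    [[-1,0,97],[0,0,0],-1]
  ]
}}

```text
time: 4.08
tool_pos: [0.525, 0.2786, 0.1538]
ee_rot: [3.14, -0.0, 1.57]
wrist_force: [1.4, -0.2, 1.0]
width: 0.0142
```

Gripped (14.2 mm). Lift 30 mm.

Call:
{"fn": "move_arm", "kwargs": {
  "targets": [
    [[0,0,-3],[0,0,0],-1],
    [[0,0,-7],[0,0,0],-1],
    [[0,0,-12],[0,0,0],-1],
    [[0,0,-17],[0,0,0],-1],
    [[0,0,-22],[0,0,0],-1],
    [[0,0,-27],[0,0,0],-1],
    [[0,0,-30],[0,0,0],-1],
    [[0,0,-30],[0,0,0],-1],
    [[0,0,-30],[0,0,0],-1]
  ]
}}

```text
time: 5.2
tool_pos: [0.5245, 0.2785, 0.1833]
ee_rot: [-3.141, 0.0, 1.57]
wrist_force: [-0.5, -0.4, -1.4]
width: 0.014
```

Call:
{"fn": "move_arm", "kwargs": {
  "targets": [
    [[0,3,-30],[0,0,0],-1],
    [[0,6,-30],[0,0,0],-1],
    [[0,10,-30],[0,0,0],-1],
    [[0,14,-30],[0,0,0],-1],
    [[0,19,-30],[0,0,0],-1],
    [[0,24,-30],[0,0,0],-1],
    [[0,30,-30],[0,0,0],-1],
    [[0,36,-30],[0,0,0],-1],
    [[0,36,-30],[0,0,0],-1]
  ]
}}

```text
time: 6.32
tool_pos: [0.554, 0.278, 0.2049]
ee_rot: [-3.118, 0.005, 1.572]
wrist_force: [-9.8, 0.2, -27.0]
width: 0.0146
```

My mistake: shifts are counted from this call's start, so the repeated −30 raised the panel a further 30 mm. It's caught at 27 N; look before correcting.

Run:
```python
from h import *
o=status.get_obs();print(o['time'],o['tool_pos'],np.degrees(o['ee_rot']),o['width'],o['wrist_force'],o['wrist_torque'])
s=viewer.snapshot("side")[:,:,::-1]
b=cv2.resize(s[100:250,240:360],(480,600),interpolation=cv2.INTER_CUBIC)
cv2.imwrite("pics/h2.png",b)
```

```text
6.325 [0.55399024 0.27804246 0.20485117] [-178.66985163    0.29815404   90.08339215] 0.01459208372841146 [ -9.77994861   0.20076279 -26.9650665 ] [0.11443843 2.0112626  0.0370833 ]
```

View pics/h2.png

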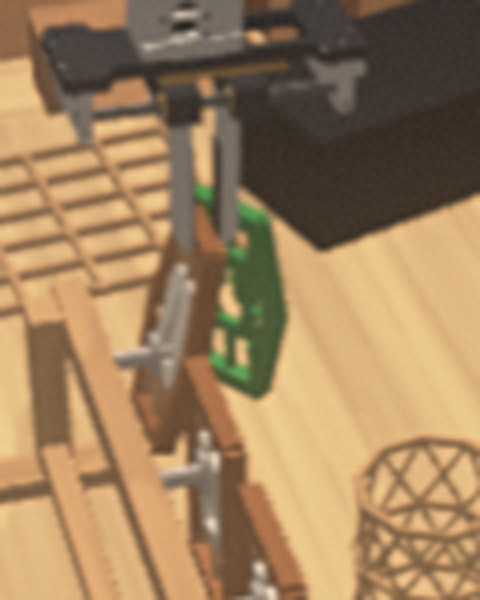

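The panel is tilted, its bottom drawn towards the rail: the stud's head catches the lower rim of the hole. Relieve it by backing off the way it came.

Call:
{"fn": "move_arm", "kwargs": {
  "targets": [
    [[0,-5,5],[0,0,0],-1],
    [[0,-10,9],[0,0,0],-1],
    [[0,-16,13],[0,0,0],-1],
    [[0,-22,17],[0,0,0],-1],
    [[0,-28,20],[0,0,0],-1],
    [[0,-33,22],[0,0,0],-1],
    [[0,-36,23],[0,0,0],-1],
    [[0,-36,23],[0,0,0],-1],
    [[0,-36,23],[0,0,0],-1]
  ]
}}

```text
time: 7.5
tool_pos: [0.5264, 0.2787, 0.1919]
ee_rot: [3.137, -0.001, 1.57]
wrist_force: [5.1, 0.2, 1.3]
width: 0.0134
```

Run:
```python
from h import *
o=status.get_obs();print(o['time'],o['tool_pos'],np.degrees(o['ee_rot']),o['width'],o['wrist_force'],o['wrist_torque'])
s=viewer.snapshot("side")[:,:,::-1]
b=cv2.resize(s[100:250,240:360],(480,600),interpolation=cv2.INTER_CUBIC)
cv2.imwrite("pics/h3.png",b)
```

```text
7.5 [0.52636649 0.27868445 0.19190614] [ 1.79713106e+02 -6.79082821e-02  8.99479159e+01] 0.013420271206434214 [5.11127992 0.2155156  1.33527049] [-0.00232852 -1.19392623 -0.03501948]
```

View pics/h3.png

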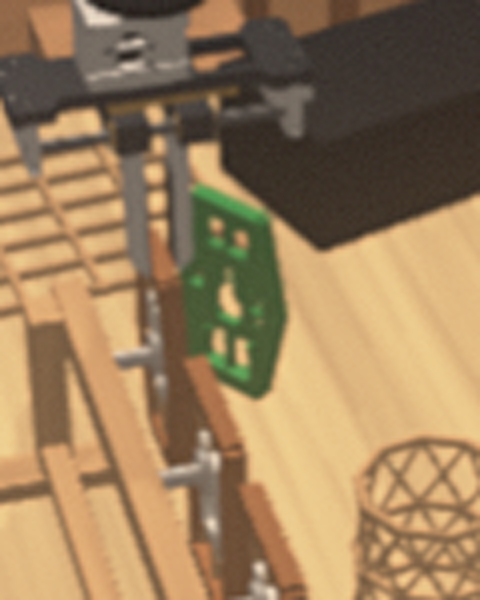

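Panel upright again with light force (5 N against the collar). Compare its corners to projections to get its slip in the grip.

Run:
```python
from h import *
print("crop px, per slip d: bottom corner robot side / far side; top corner robot/far")
for d in (0,.005,.010,.015,.02):
    P=[(.5194,.249,.066-d),(.5334,.249,.066-d),(.5194,.249,.216-d),(.5334,.249,.216-d)]
    print(d,((proj("side",P)-[240,100])*4).round(0).tolist())
print("stud neck & head & collar",((proj("side",[(.5246,.279,.125),(.535,.279,.125),(.517,.279,.125)])-[240,100])*4).round(0).tolist())
g=cv2.imread("pics/h3.png")
c=cv2.resize(g[200:480,90:250],(457,800)[0:2] if 0 else (343,600),interpolation=cv2.INTER_CUBIC)
r=cv2.imread("pics/sa.png")  # before: same kind of crop, hung
r0=cv2.imread("pics/side0.png")[150:220,262:302]; r0=cv2.resize(r0,(343,600),interpolation=cv2.INTER_CUBIC)
cv2.imwrite("pics/h3b.png",np.hstack([c,r0]))
```

```text
crop px, per slip d: bottom corner robot side / far side; top corner robot/far
0 [[165.0, 458.0], [186.0, 454.0], [157.0, 261.0], [180.0, 257.0]]
0.005 [[165.0, 464.0], [186.0, 460.0], [157.0, 268.0], [180.0, 264.0]]
0.01 [[165.0, 470.0], [187.0, 467.0], [157.0, 275.0], [180.0, 271.0]]
0.015 [[166.0, 477.0], [187.0, 473.0], [158.0, 282.0], [180.0, 278.0]]
0.02 [[166.0, 483.0], [187.0, 479.0], [158.0, 289.0], [181.0, 285.0]]
stud neck & head & collar [[158.0, 355.0], [174.0, 352.0], [147.0, 357.0]]
```

View pics/h3b.png

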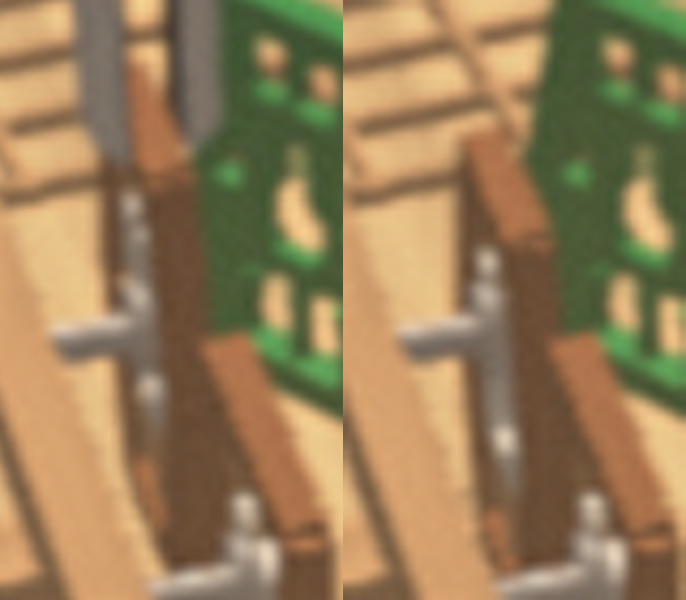

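Against the hung reference (right), the panel is only ~22 mm up while the TCP is 38 mm up, so it slipped ~16 mm and is held by the fingertips. Hang it back, release and regrasp properly.

Call:
{"fn": "move_arm", "kwargs": {
  "targets": [
    [[0,2,0],[0,0,0],-1],
    [[0,2,4],[0,0,0],-1],
    [[0,2,8],[0,0,0],-1],
    [[0,2,12],[0,0,0],-1],
    [[0,2,16],[0,0,0],-1],
    [[0,2,20],[0,0,0],-1],
    [[0,2,20],[0,0,0],-1]
  ]
}}

```text
time: 8.43
tool_pos: [0.527, 0.2786, 0.1706]
ee_rot: [3.14, -0.0, 1.57]
wrist_force: [5.2, 0.1, 1.8]
width: 0.0135
```

Call:
{"fn": "move_arm", "kwargs": {
  "targets": [
    [[0,0,2],[0,0,0],-0.6],
    [[0,0,2],[0,0,0],-0.3],
    [[0,0,2],[0,0,0],0],
    [[0,-2,2],[0,0,0],0],
    [[0,-2,9],[0,0,0],0],
    [[0,-2,16],[0,0,0],0],
    [[0,-2,20],[0,0,0],0],
    [[0,-2,20],[0,0,0],0]
  ]
}}

```text
time: 9.43
tool_pos: [0.5243, 0.2784, 0.1497]
ee_rot: [-3.14, 0.0, 1.57]
wrist_force: [0.7, -0.2, -0.6]
width: 0.0468
```

Run:
```python
from h import *
o=status.get_obs();print(o['time'],o['tool_pos'],o['width'],o['wrist_force'],o['wrist_torque'])
s=viewer.snapshot("side")[:,:,::-1]
r=cv2.imread("pics/side0.png")
F=lambda i:cv2.resize(i[150:220,262:302],(343,600),interpolation=cv2.INTER_CUBIC)
cv2.imwrite("pics/h4.png",np.hstack([F(s),F(r)]))
```

```text
9.425 [0.52427649 0.27840924 0.14968012] 0.04675940895271683 [ 0.69644519 -0.23290881 -0.63049103] [0.00438373 0.05043181 0.01090396]
```

View pics/h4.png

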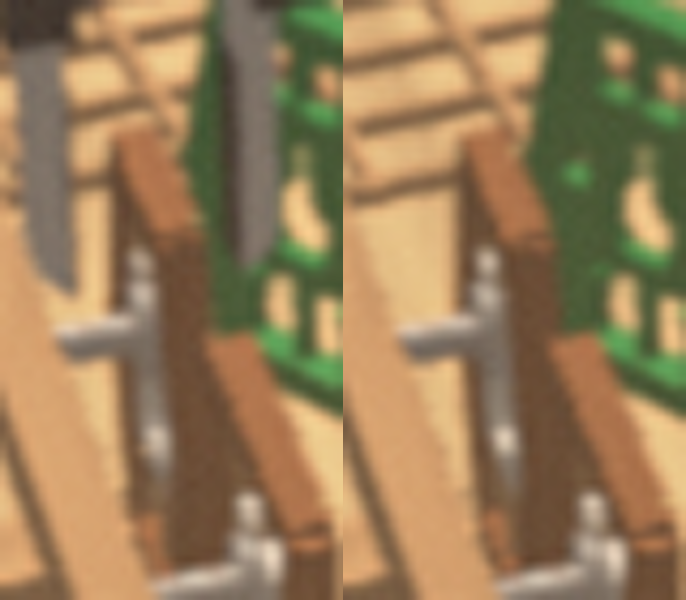

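The panel hangs as at the start, with the jaws straddling it. Regrasp, lift 30.

Call:
{"fn": "move_arm", "kwargs": {
  "targets": [
    [[0,0,0],[0,0,0],-0.4],
    [[0,0,0],[0,0,0],-0.6],
    [[0,0,0],[0,0,0],-0.8],
    [[0,0,0],[0,0,0],-1],
    [[0,0,0],[0,0,0],-1],
    [[0,0,0],[0,0,0],-1],
    [[0,0,-3],[0,0,0],-1],
    [[0,0,-7],[0,0,0],-1],
    [[0,0,-12],[0,0,0],-1],
    [[0,0,-17],[0,0,0],-1],
    [[0,0,-22],[0,0,0],-1],
    [[0,0,-27],[0,0,0],-1],
    [[0,0,-30],[0,0,0],-1],
    [[0,0,-30],[0,0,0],-1],
    [[0,0,-30],[0,0,0],-1]
  ]
}}

```text
time: 11.35
tool_pos: [0.5243, 0.2787, 0.1806]
ee_rot: [-3.141, -0.0, 1.571]
wrist_force: [-0.0, 0.1, -1.4]
width: 0.0136
```

Call:
{"fn": "move_arm", "kwargs": {
  "targets": [
    [[0,3,0],[0,0,0],-1],
    [[0,6,0],[0,0,0],-1],
    [[0,9,0],[0,0,0],-1],
    [[0,12,0],[0,0,0],-1],
    [[0,12,0],[0,0,0],-1]
  ]
}}

```text
time: 11.98
tool_pos: [0.5368, 0.2785, 0.1803]
ee_rot: [-3.141, -0.0, 1.57]
wrist_force: [-0.2, 0.6, -2.3]
width: 0.0138
```

Clear with no force. Finish drawing off, raise, and carry over to before the stand, turning 13.1°.

Call:
{"fn": "move_arm", "kwargs": {
  "targets": [
    [[0,6,0],[0,0,0],-1],
    [[0,13,0],[0,0,0],-1],
    [[0,20,0],[0,0,0],-1],
    [[0,28,0],[0,0,0],-1],
    [[0,30,-25],[0,0,0],-1],
    [[0,30,-60],[0,0,0],-1],
    [[0,30,-100],[0,0,0],-1],
    [[0,30,-130],[0,0,0],-1],
    [[-20,30,-140],[0,0,0],-1],
    [[-55,30,-140],[0,0,1],-1],
    [[-100,32,-140],[0,0,3],-1],
    [[-145,33,-140],[0,0,5],-1],
    [[-190,34,-140],[0,0,7],-1],
    [[-235,35,-140],[0,0,9],-1],
    [[-280,35,-140],[0,0,11],-1],
    [[-325,35,-140],[0,0,13.1],-1],
    [[-370,35,-140],[0,0,13.1],-1],
    [[-415,35,-140],[0,0,13.1],-1],
    [[-450,35,-140],[0,0,13.1],-1],
    [[-471.5,35.5,-140],[0,0,13.1],-1]
  ]
}}

```text
time: 14.48
tool_pos: [0.5708, -0.1956, 0.3189]
ee_rot: [-3.139, -0.0, 1.339]
wrist_force: [0.8, -0.5, -1.5]
width: 0.014
```

Call:
{"fn": "move_arm", "kwargs": {
  "targets": [
    [[0,0,25],[0,0,0],-1],
    [[0,0,60],[0,0,0],-1],
    [[0,0,95],[0,0,0],-1],
    [[0,0,120],[0,0,0],-1],
    [[0,0,135],[0,0,0],-1],
    [[0,0,140],[0,0,0],-1],
    [[0,0,140],[0,0,0],-1],
    [[0,0,140],[0,0,0],-1]
  ]
}}

```text
time: 15.48
tool_pos: [0.5726, -0.1932, 0.182]
ee_rot: [3.139, 0.0, 1.342]
wrist_force: [-0.4, 0.2, -1.3]
width: 0.014
```

Run:
```python
from h import *
o=status.get_obs();print(o['time'],o['tool_pos'],np.degrees(o['ee_rot']),o['width'],o['wrist_force'])
p=o['tool_pos'][:2]-[.530,-.185];a=np.radians(-13.1)
print("along h, lateral",p@[np.cos(a),np.sin(a)],p@[-np.sin(a),np.cos(a)])
t=viewer.snapshot("top")[:,:,::-1];s=viewer.snapshot("side")[:,:,::-1]
cv2.imwrite("pics/t5f.png",t);cv2.imwrite("pics/s5f.png",s)
A=cv2.resize(t[200:300,390:490],(400,400),interpolation=cv2.INTER_CUBIC)
B=cv2.resize(s[250:400,280:380],(400,600),interpolation=cv2.INTER_CUBIC)
c=np.zeros((600,800,3),np.uint8);c[:400,:400]=np.clip(A*1.6,0,255);c[:,400:]=B
cv2.imwrite("pics/s5.png",c)
z=o['tool_pos'][2]-.1497+.103
h=np.array([np.cos(a),np.sin(a),0]);l=np.array([-h[1],h[0],0]);C=np.r_[o['tool_pos'][:2],z]
print("panel top corners top px in crop",((proj("top",[C+sx*.007*h+sy*.03*l+[0,0,.075] for sx in(1,-1) for sy in (1,-1)])-[390,200])*4).round().tolist())
print("side: top corners, bottom corners, hole, head",((proj("side",[C+sx*.007*h+sy*.03*l+[0,0,sz*.075] for sz in(1,-1) for sx in(1,-1) for sy in (1,-1)]+[C-[0,0,.008],np.r_[.530,-.185,.125]+.0105*h])-[280,250])*4+[400,0]).round().tolist())
```

```text
15.475 [ 0.57262031 -0.19321815  0.18198418] [1.79850754e+02 2.05866999e-02 7.68833549e+01] 0.014047306515219422 [-0.40561666  0.18823514 -1.32303255]
along h, lateral 0.043373815793978296 0.0016556718785202388
panel top corners top px in crop [[217.0, 73.0], [338.0, 100.0], [212.0, 100.0], [333.0, 128.0]]
side: top corners, bottom corners, hole, head [[745.0, 124.0], [762.0, 218.0], [716.0, 125.0], [731.0, 219.0], [726.0, 328.0], [740.0, 421.0], [699.0, 330.0], [712.0, 423.0], [727.0, 288.0], [660.0, 297.0]]
```

View pics/s5.png

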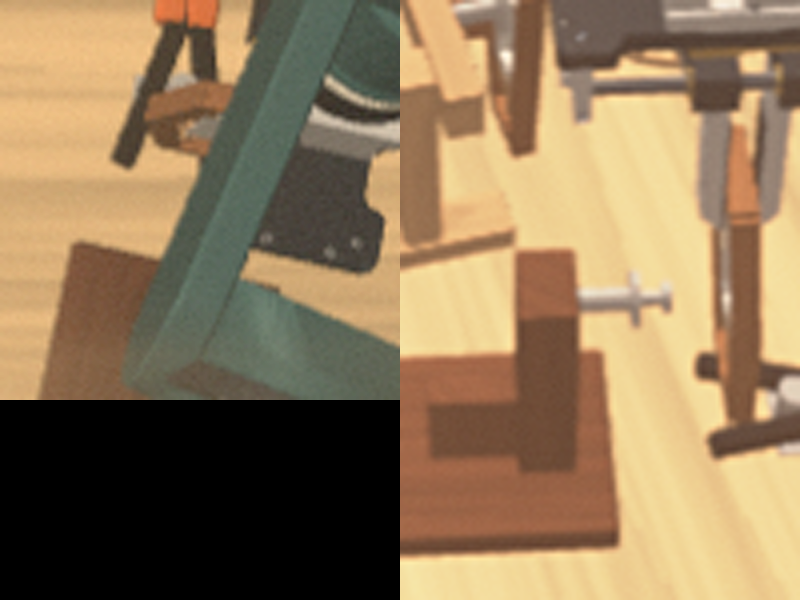

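Picture: stud head tip at crop (668,296), keyhole plate facing it at (725,290), panel upright and matching its predicted corners within about 1 px; lateral offset 1.7 mm, height 2 mm high. Correct and move over the head slowly, watching force.

Call:
{"fn": "move_arm", "kwargs": {
  "targets": [
    [[-1.7,0,2],[0,0,0],-1],
    [[-1.7,-5,2],[0,0,0],-1],
    [[-1.7,-11,2],[0,0,0],-1],
    [[-1.7,-17,2],[0,0,0],-1],
    [[-1.7,-22,2],[0,0,0],-1],
    [[-1.7,-27,2],[0,0,0],-1],
    [[-1.7,-32,2],[0,0,0],-1],
    [[-1.7,-34,2],[0,0,0],-1],
    [[-1.7,-36,2],[0,0,0],-1],
    [[-1.7,-36,2],[0,0,0],-1]
  ]
}}

```text
time: 16.82
tool_pos: [0.5365, -0.1864, 0.1785]
ee_rot: [3.141, -0.0, 1.342]
wrist_force: [-0.3, -0.4, -1.2]
width: 0.014
```

Call:
{"fn": "move_arm", "kwargs": {
  "targets": [
    [[0,-1,0],[0,0,0],-1],
    [[0,-2,0],[0,0,0],-1],
    [[0,-3,0],[0,0,0],-1],
    [[0,-4,0],[0,0,0],-1],
    [[0,-4,0],[0,0,0],-1]
  ]
}}

```text
time: 17.45
tool_pos: [0.5326, -0.1855, 0.1785]
ee_rot: [3.142, -0.0, 1.342]
wrist_force: [0.1, -1.3, -1.6]
width: 0.0138
```

Call:
{"fn": "move_arm", "kwargs": {
  "targets": [
    [[0,-1,0],[0,0,0],-1],
    [[0,-2,0],[0,0,0],-1],
    [[0,-3,0],[0,0,0],-1],
    [[0,-3,0],[0,0,0],-1]
  ]
}}

```text
time: 17.95
tool_pos: [0.5301, -0.1849, 0.1785]
ee_rot: [3.14, -0.0, 1.342]
wrist_force: [2.1, -0.2, -1.7]
width: 0.0141
```

Light touch on the collar (2 N) at the estimated neck. Back off 1.5 mm and begin letting down.

Call:
{"fn": "move_arm", "kwargs": {
  "targets": [
    [[0,1.5,0],[0,0,0],-1],
    [[0,1.5,2],[0,0,0],-1],
    [[0,1.5,5],[0,0,0],-1],
    [[0,1.5,8],[0,0,0],-1],
    [[0,1.5,11],[0,0,0],-1],
    [[0,1.5,11],[0,0,0],-1]
  ]
}}

```text
time: 18.7
tool_pos: [0.531, -0.1854, 0.167]
ee_rot: [-3.141, 0.0, 1.342]
wrist_force: [0.3, -0.3, -2.6]
width: 0.0138
```

No resistance; the neck is in the slot. Continue down.

Call:
{"fn": "move_arm", "kwargs": {
  "targets": [
    [[0,0,3],[0,0,0],-1],
    [[0,0,6],[0,0,0],-1],
    [[0,0,9],[0,0,0],-1],
    [[0,0,12],[0,0,0],-1],
    [[0,0,14],[0,0,0],-1],
    [[0,0,16],[0,0,0],-1],
    [[0,0,17],[0,0,0],-1],
    [[0,0,17],[0,0,0],-1]
  ]
}}

```text
time: 19.7
tool_pos: [0.5316, -0.1856, 0.1508]
ee_rot: [3.14, 0.001, 1.342]
wrist_force: [1.7, -3.4, 0.6]
width: 0.0138
```

The weight is now on the stud (Fz −1.6 → +0.6, 28 mm down). Release and rise.

Call:
{"fn": "move_arm", "kwargs": {
  "targets": [
    [[0,0,0],[0,0,0],-0.65],
    [[0,0,0],[0,0,0],-0.5],
    [[0,0,0],[0,0,0],-0.2],
    [[0,0,0],[0,0,0],0],
    [[0,0,0],[0,0,0],0],
    [[0,0,-15],[0,0,0],0],
    [[0,0,-40],[0,0,0],0],
    [[0,0,-80],[0,0,0],0],
    [[0,0,-120],[0,0,0],0],
    [[0,0,-160],[0,0,0],0],
    [[40,0,-180],[0,0,0],0],
    [[90,0,-180],[0,0,0],0],
    [[140,0,-180],[0,0,0],0],
    [[190,0,-180],[0,0,0],0],
    [[240,0,-180],[0,0,0],0],
    [[280,0,-180],[0,0,0],0],
    [[280,0,-180],[0,0,0],0],
    [[280,0,-180],[0,0,0],0]
  ]
}}

```text
time: 21.95
tool_pos: [0.5947, 0.0869, 0.3313]
ee_rot: [3.141, 0.0, 1.341]
wrist_force: [-0.1, -0.2, -0.1]
width: 0.0466
```

Run:
```python
from h import *
o=status.get_obs();print(o['time'],o['tool_pos'],o['width'],o['wrist_force'])
t=viewer.snapshot("top")[:,:,::-1];s=viewer.snapshot("side")[:,:,::-1]
A=cv2.resize(t[190:290,390:490],(400,400),interpolation=cv2.INTER_CUBIC)
B=cv2.resize(s[160:400,230:410],(450,600),interpolation=cv2.INTER_CUBIC)
c=np.zeros((600,800,3),np.uint8);c[:400,:350]=np.clip(A[:,:350].astype(float)*1.6,0,255);c[:,350:]=B
cv2.imwrite("pics/f.png",c)
a=np.radians(-13.1);h=np.array([np.cos(a),np.sin(a),0]);l=np.array([-h[1],h[0],0]);C=np.r_[.530,-.185,.103]
P=[C+sx*.007*h+sy*.03*l+[0,0,.075] for sx in(1,-1) for sy in (1,-1)]
print(((proj("top",P)-[390,190])*4).round().tolist(),((proj("side",P)-[230,160])*2.5+[350,0]).round().tolist())
```

```text
21.95 [0.59466365 0.08692024 0.33126757] 0.04655739468557542 [-0.05710011 -0.24611161 -0.0521712 ]
[[190.0, 210.0], [308.0, 237.0], [185.0, 237.0], [303.0, 264.0]] [[632.0, 336.0], [640.0, 395.0], [614.0, 337.0], [621.0, 396.0]]
```

View pics/f.png

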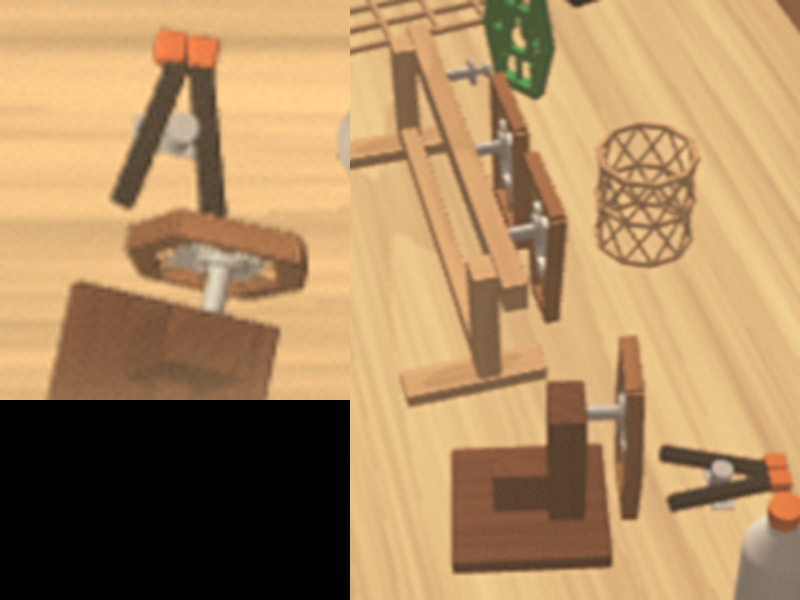

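The picture shows the hex on the stand's stud. Its top corners are at side crop (638,338)/(643,393), against (632,336)/(640,395) predicted for a fully hung panel. The other panels, shade, clamp and glue appear unmoved, and the arm is clear.

Run:
```python
from h import *
print(order.close_job())
```

```text
the job is handed in; nothing more can be done
None
```

The six-sided panel now hangs by its keyhole on the finishing stand's stud, and I handed the job in with the clock at about 22 s of the 43 s allowed.

**What went wrong:** on the first try at drawing the panel off the rail, I counted the 30 mm lift twice. The rim of the keyhole's wide end caught on the stud's head, with about 27 N at the wrist, which does count as forcing it against the rail for a moment. The panel also tilted and slipped about 16 mm in the grip. I backed off, hung it on the rail again, regrasped it, and then it came off with no noticeable force.

**Hanging it on the stand:** there was a light 2 N touch on the collar. The panel went down about 28 mm, until its weight was on the stud (vertical force −1.6 N to +0.6 N). There was a sideways force of 3.4 N just before I let go.

**Last checks:**
- **Position:** in the last pictures the panel's top corners lie within about 2–3 pixels (5 mm or so) of where a fully hung, straight panel should be.
- **Other things:** the two other panels, the shade and the clamp looked unmoved. The glue bottle was only partly in the picture; what showed looked undisturbed.
- **Robot:** the gripper was clear and the force reading was near zero.

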